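Put the tank wagon away in its sliding-cover case

ROBOT

A 6-joint arm with a two-finger parallel gripper is mounted at the origin on the work surface. World frame = base frame: x ahead of the robot, y to its left, z up, the work surface at z = 0. Lengths are in m, angles in degrees, forces in N, time in s.
With the tool pointing down it reaches from about 0.375 to 0.9 m from the base axis. Payload 3.1 kg.
Tool frame: the origin (TCP) lies on the centre line of the jaws, within the pads' length; the fingertips stand finger_overhang ahead of it and the grasp point (between the pads) lies 5 mm behind it (finger_overhang is the distance from the TCP to the fingertips, in m); z points along the fingers, y is the line along which they close (so a half turn about z gives the same grasp; the last joint's range is limited). The gripper opens to 87 mm and grips with 3 to 60 N. Pads are 19 mm wide; open, the fingers measure 117 mm over their backs; the gripper's body (75 mm by 190 mm) begins 51 mm behind the grasp point.
Start: joints at [63.913, 30.224, 82.088, -0, 67.689, -10.227], TCP at [0.171, 0.601, 0.237] pointing down, gripper open.
Joint ranges: [-176.69, 176.69], [-43.24, 126.21], [12.49, 139.97], [-82, 262], [0, 151.66], [-163.58, 163.58]. Speed limits (degrees/s): [159.86, 159.86, 180, 180, 180, 180].

INTERFACE

Orientations are given as a 3x3 rotation matrix whose columns are the frame's x, y, z axes.
In Python, from rig import read_state, capture, calibration, hand_in, finger_overhang gives the robot as it stands.
- The arm moves only by the tool send_rows, never from a script. Its argument "plan" is a list of rows, each a list of 5 numbers: the closure in counts, from 0 (fully open) to 255 (shut), then the shift along the tool's x, y, z in m, then the turn about the tool's z in rad. A call has 1 to 20 rows; each row shifts and turns the commanded pose from where the row before left it, along the tool's axes as they then stand; what a row does not reach is not made up. A row lasts 1/12 s, in which the tool goes at most 41.7 mm and 7.16 degrees, less where a joint would pass 70% of its speed; a pose out of reach is approached as far as the arm can. A call is refused whole if a number of a shift passes 0.0417 or a number of a turn 0.125, either way. A call with a gripper value outside its range is refused whole. The fingers move at their own pace and stop on an object; the grip force is fixed at half the most. Time passes only in rows, so rows that do not move let the fingers close. It gives the time, the measured TCP pose, the force, the opening and the grip force at its end, in the units of the state.
- read_state(): the state, without advancing time (a new reading comes with each control period).
- capture(name): name is "side" or "top" or "wrist"; returns (picture, depth): 420x560x3 uint8, blue, green, red; 420x560 float32, m along the optical axis (not along the pixel's ray), 0 where there is no reading.
- calibration(name): a dict with "fx", "fy", "cx", "cy" (pixels), "dist_coeffs" ([k1, k2, p1, p2, k3] as OpenCV has them; the pictures are not rectified), "xyz" and "rotation" of the camera in the world. Camera axes: x right, y down, z forward; pixel columns grow to the right and rows downward; lengths in m; the calibration is good to about 2 mm. A picture is of the moment at which its call begins: read the wrist's pose just before it. calibration takes no time and is no camera call; for the wrist camera it gives the pose at the moment of the call.
- hand_in(): hands the job in; it is judged then, once.
The state is a dict: "time_s": time; "joint_positions": joint angles; "qvel": joint speeds; "tau": joint torques, N m; "position": TCP position; "tcp_rot": TCP orientation; "force": force on the tool from outside, world axes, zero at the start; "moment": the same for the moment, N m; "opening": opening from 0.0 (shut) to 1.0 (fully open); "grasp_force": force on a finger pad.
Only numpy, scipy, OpenCV 4.12 (cv2) and the standard library are available. Lean on these libraries where they do the work, as an engineer would, in place of code of your own. Each camera call takes 0.05 s, during which the arm holds its last target. There are 200 camera calls.

TASK

Slide back the cover of the wooden wagon case, take the tank wagon (the one with the round barrel) off the siding and stand it on its wheels on the floor of the case, then slide the cover fully shut over it.

Things in the scene. Friction and masses are not known exactly. Their poses are not given: they have to be found in the camera images.
- tank_center (a point): Loose model tank wagon, 116 x 30 mm, 42 mm tall, about 110 g: grey round barrel (30 mm dia, 96 mm long) on a black frame. Point: on the barrel's axis at mid-length, 23 mm above the wheels' underside; x along the wagon, z up. It stands on one of 3 tracks, 90 mm apart, rail tops 14 mm above the table; a box van and an open-topped wagon of like size and colour stand on the others.
- well (a point): Centre of the well's floor in the fixed wooden case (330 x 160 mm, sides 63 mm high). x runs along the case, away from the robot (yaw within 20 degrees), z up. The well, 150 (x) x 144 mm (y) inside, floor 6 mm above the table, 49 mm deep below the cover, is the end of the case nearer the robot; the far half has a fixed deck, over which the cover slides.
- cover (a joint): Sliding cover, in m: 0 = fully shut over the well (end stop), 0.155 = fully back over the deck (end stop), the whole well open. It opens along the case's +x, with about 2 N of friction, stays where left, may start up to 0.03 ajar. A wooden board 160 x 142 x 6 mm, its top 61 mm above the table.
- cover_handle (a point): Upright wooden bar on the middle of the cover, its handle: 12 mm thick along the sliding direction, 60 mm wide across it, 36 mm tall. Point: middle of the bar, 24 mm above the cover's top face, 12 mm below the bar's top. Axes as the well's; it moves with the cover and is right above the well's centre when shut.

How it is judged:
By the outcome, as a careful person would: the job done as asked, in the order asked, and still so for the second after the job is handed in, with the robot touching nothing.
It also fails if it takes over 64 s, if anything falls off the work surface, if the arm or the gripper's body presses on something with over 40 N, if the wrist force passes 120 N, or if a joint passes its speed limit or range.

## Working session

There is one attempt and no reset: what is moved stays moved. The work goes in short steps, Python scripts to look and compute and a tool call to move; the robot and the scene stay as the last step left them, time stands still between calls to the robot, and variables do not carry over. Pictures are saved under pics/ and viewed, at most 10 in all, crops included, and the job is handed in when it is done.

Besides the shell and the picture viewer there is one more tool, called in YAML: its name, and indented under it one key for each argument. send_rows: Moves the arm, as the interface text tells. Its arguments: {"type":"object","properties":{"plan":{"type":"array","items":{"type":"array","items":{"type":"number"}}}},"required":["plan"]}

```bash
mkdir -p pics; ls; python3 - <<'E'
from rig import *
import cv2,numpy as np
s=read_state();print(s,finger_overhang)
for n in("top","side"):
    p,d=capture(n);cv2.imwrite(f"pics/{n}0.png",p);np.save(f"pics/{n}0.npy",d);c=calibration(n);print(n,c)
E
```

```text
pics
{'time_s': 0.0, 'joint_positions': array([ 6.39141720e+01,  3.02817877e+01,  8.21553535e+01, -9.76236774e-05,
        6.76890209e+01, -1.02291292e+01]), 'qvel': array([ 0.02327672, -0.04090231,  0.01979792,  0.13346257, -0.10414495,
       -0.02234113]), 'tau': array([-3.10148152e-04, -4.40039027e+01, -1.76599056e+01,  6.33459887e-02,
        5.81306848e-02, -1.66247028e-04]), 'position': array([0.17045113, 0.60058602, 0.23554708]), 'tcp_rot': array([[-9.61948068e-01,  2.73230634e-01, -9.66816049e-04],
       [ 2.73232067e-01,  9.61946113e-01, -1.97833809e-03],
       [ 3.89482368e-04, -2.16722366e-03, -9.99997576e-01]]), 'force': array([-0.56412963,  0.16328723, -0.09941078]), 'moment': array([0.04791918, 0.05354192, 0.01737784]), 'grasp_force': 0.0, 'opening': 1.0040392249140344} 0.014
top {'fx': 382.18042536754956, 'fy': 382.18042536754956, 'cx': 274.0641247062516, 'cy': 212.46239154161958, 'dist_coeffs': array([-0.08456274,  0.        ,  0.        ,  0.        ,  0.        ]), 'xyz': array([ 0.38945999, -0.02807794,  0.78870003]), 'rotation': array([[-0.02049506, -0.98750656,  0.15623939],
       [-0.99978929,  0.02042318, -0.00206555],
       [-0.00115116, -0.1562488 , -0.98771706]])}
side {'fx': 412.86226522623025, 'fy': 412.86226522623025, 'cx': 278.6669399976069, 'cy': 210.22386906028257, 'dist_coeffs': array([-0.09102456,  0.        ,  0.        ,  0.        ,  0.        ]), 'xyz': array([ 0.19599984, -0.48569961,  0.5435302 ]), 'rotation': array([[ 0.81852154, -0.36900821,  0.44029016],
       [-0.57419414, -0.50151202,  0.64713738],
       [-0.0179882 , -0.78250791, -0.62238074]])}
```

View pics/top0.png

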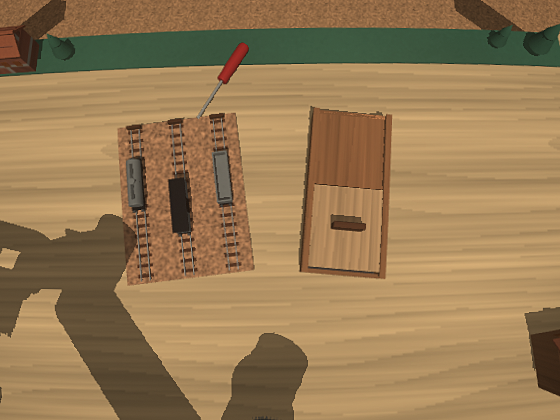

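View pics/side0.png

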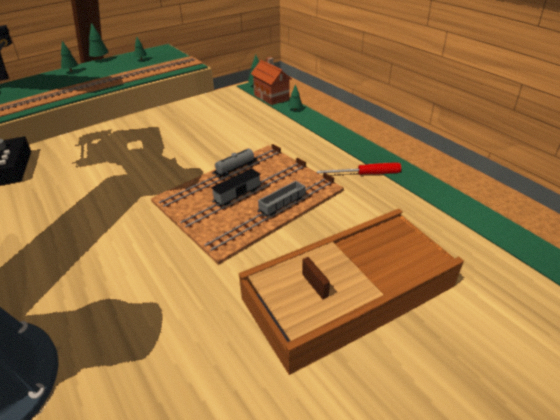

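The tank wagon is on the left track, at about (135,183) in the top view. The cover handle is at (348,223) and the cover is nearly shut. Next I measure both with the depth.

```bash
cat > h.py <<'E'
import numpy as np,cv2
def cloud(d,c):
    h,w=d.shape;K=np.array([[c["fx"],0,c["cx"]],[0,c["fy"],c["cy"]],[0,0,1]])
    uv=np.stack(np.meshgrid(np.arange(w),np.arange(h)),-1).reshape(-1,1,2).astype(float)
    n=cv2.undistortPoints(uv,K,c["dist_coeffs"]).reshape(h,w,2)
    P=np.dstack([n*d[...,None],d])@np.array(c["rotation"]).T+c["xyz"]
    P[d==0]=np.nan
    return P
def rect(pts):
    (x,y),(a,b),t=cv2.minAreaRect((pts*1000).astype(np.float32))
    if a<b:a,b,t=b,a,t+90
    return np.round([x,y,a,b,(t+90)%180-90],1)
E
python3 - <<'E'
from h import *;from rig import calibration
P=cloud(np.load("pics/top0.npy"),calibration("top"))
def box(r0,r1,c0,c1,z0,z1):
    q=P[r0:r1,c0:c1].reshape(-1,3);return q[(q[:,2]>z0)&(q[:,2]<z1)]
q=box(140,225,110,155,.03,.07);print("tank",rect(q[:,:2]),np.nanmax(q[:,2]),len(q))
q=box(140,225,110,155,.047,.07);print("tanktop",rect(q[:,:2]),np.median(q[:,:2],0))
q=box(100,285,290,400,.05,.07);print("case",rect(q[:,:2]),len(q),np.median(q[:,2]))
q=box(205,240,320,375,.085,.11);print("handle",rect(q[:,:2]),np.median(q,0),len(q))
q=box(205,240,320,375,.07,.11);print("handle",rect(q[:,:2]))
for n,(r,c) in dict(screw=(60,235),cover=(250,345),deck=(150,345),table=(300,345)).items():print(n,P[r,c])
# column profile along case
print([tuple(np.round(P[r,345]*1000).astype(int)) for r in list(range(104,120,2))+list(range(180,195,2))+list(range(260,284,2))])
E
```

```text
tank [575.5 255.   95.   31.    6.1] 0.05774281370398093 694
tanktop [575.7 254.4  94.5  23.1   5.5] [0.57231814 0.25346365]
case [ 546.1 -175.5  331.5  162.    -6. ] 12945 0.059206401537212905
handle [ 473.3 -166.4   60.2   12.6   84.1] [ 0.47275412 -0.16591023  0.0957852 ] 241
handle [ 473.2 -166.4   60.4   12.7   84.1]
screw [0.85165773 0.04924771 0.02336394]
cover [ 0.42941818 -0.16328843  0.06059371]
deck [ 0.63033045 -0.17502699  0.05209088]
table [ 0.3311384  -0.17049555 -0.00251572]
[(np.int64(754), np.int64(-192), np.int64(-1)), (np.int64(749), np.int64(-191), np.int64(0)), (np.int64(745), np.int64(-191), np.int64(-2)), (np.int64(739), np.int64(-191), np.int64(0)), (np.int64(711), np.int64(-179), np.int64(54)), (np.int64(708), np.int64(-179), np.int64(52)), (np.int64(702), np.int64(-179), np.int64(54)), (np.int64(698), np.int64(-178), np.int64(54)), (np.int64(568), np.int64(-172), np.int64(53)), (np.int64(564), np.int64(-171), np.int64(53)), (np.int64(560), np.int64(-171), np.int64(54)), (np.int64(556), np.int64(-171), np.int64(54)), (np.int64(550), np.int64(-169), np.int64(62)), (np.int64(546), np.int64(-169), np.int64(62)), (np.int64(542), np.int64(-169), np.int64(59)), (np.int64(538), np.int64(-168), np.int64(62)), (np.int64(410), np.int64(-162), np.int64(60)), (np.int64(407), np.int64(-162), np.int64(60)), (np.int64(403), np.int64(-162), np.int64(62)), (np.int64(399), np.int64(-162), np.int64(60)), (np.int64(395), np.int64(-162), np.int64(57)), (np.int64(392), np.int64(-172), np.int64(5)), (np.int64(388), np.int64(-163), np.int64(54)), (np.int64(384), np.int64(-162), np.int64(55)), (np.int64(380), np.int64(-172), np.int64(-2)), (np.int64(376), np.int64(-172), np.int64(1)), (np.int64(371), np.int64(-172), np.int64(-2)), (np.int64(367), np.int64(-172), np.int64(-4))]
```

send_rows:
  plan:
    - [0, -0.0272, -0.0247, 0, 0]
    - [0, -0.0272, -0.0247, 0, 0]
    - [0, -0.0272, -0.0247, 0, 0]
    - [0, -0.0272, -0.0247, 0, 0]
    - [0, -0.0272, -0.0247, 0, 0]
    - [0, -0.0272, -0.0247, 0, 0]
    - [0, -0.0272, -0.0247, 0, 0]
    - [0, -0.0272, -0.0247, 0, 0]
    - [0, -0.0272, -0.0247, 0, 0]
    - [0, -0.0272, -0.0247, 0, 0]
    - [0, -0.0272, -0.0247, 0, 0]
    - [0, -0.0272, -0.0247, 0, 0]
    - [0, -0.0272, -0.0247, 0, 0]
    - [0, -0.0272, -0.0247, 0, 0]
    - [0, -0.0272, -0.0247, 0, 0]
    - [0, -0.0272, -0.0247, 0, 0]
    - [0, 0, 0, 0, 0.12]
    - [0, 0, 0, 0, 0.12]
    - [0, 0, 0, 0, 0.12]
    - [0, 0, 0, 0, 0.12]

```text
time_s: 1.77
position: [0.4812, 0.1016, 0.2361]
tcp_rot: [[-0.722, 0.692, -0.001], [0.692, 0.722, 0.0], [0.001, -0.001, -1.0]]
force: [0.0, 0.2, 0.1]
opening: 1.004
grasp_force: 0.0
```

```bash
cat > go.py <<'E'
# usage: go.py x y z yangle  -> needed shift in current tool axes (mm), turn (rad)
import sys,numpy as np
from rig import read_state
s=read_state();R=s["tcp_rot"];p=s["position"]
x,y,z,a=map(float,sys.argv[1:5])
ya=np.degrees(np.arctan2(R[1,1],R[0,1]))
t=-np.radians((a-ya+180)%360-180)
print("t",round(s["time_s"],2),"pos",np.round(p*1000,1),"yang",round(ya,2),"F",np.round(s["force"],1),"open",round(s["opening"],3),"gf",round(s["grasp_force"],1),"j",np.round(s["joint_positions"]))
print("shift",np.round(R.T@(np.array([x,y,z])-p*1000),1),"turn",round(t,4))
E
python3 go.py 473.3 -166.4 180 -6
```

```text
t 1.77 pos [481.2 101.6 236.1] yang 46.23 F [0.  0.2 0.1] open 1.004 gf 0.0 j [ -1.  20. 101.   0.  59. -47.]
shift [-179.7 -198.9   56.1] turn 0.9117
```

send_rows:
  plan:
    - [0, -0.0225, -0.0249, 0.002, 0]
    - [0, -0.0225, -0.0249, 0.002, 0]
    - [0, -0.0225, -0.0249, 0.002, 0]
    - [0, -0.0225, -0.0249, 0.002, 0]
    - [0, -0.0225, -0.0249, 0.002, 0]
    - [0, -0.0225, -0.0249, 0.002, 0]
    - [0, -0.0225, -0.0249, 0.002, 0]
    - [0, -0.0225, -0.0249, 0.002, 0]
    - [0, 0, 0, 0, 0.114]
    - [0, 0, 0, 0, 0.114]
    - [0, 0, 0, 0, 0.114]
    - [0, 0, 0, 0, 0.114]
    - [0, 0, 0, 0, 0.114]
    - [0, 0, 0, 0, 0.114]
    - [0, 0, 0, 0, 0.114]
    - [0, 0, 0, 0, 0.114]
    - [0, 0, 0, 0, 0]

```text
time_s: 3.18
position: [0.4753, -0.1662, 0.2202]
tcp_rot: [[0.1, 0.995, -0.001], [0.995, -0.1, 0.0], [0.0, -0.001, -1.0]]
force: [-0.4, 0.2, 0.1]
opening: 0.998
grasp_force: 0.0
```

```bash
cat > wr.py <<'E'
import sys
from h import *;from rig import *
c=calibration("wrist");p,d=capture("wrist");cv2.imwrite(f"pics/{sys.argv[1]}.png",p)
P=cloud(d,c).reshape(-1,3);x,y,r,z0,z1=map(float,sys.argv[2:7])
q=P[(np.hypot(P[:,0]-x,P[:,1]-y)<r)&(P[:,2]>z0)&(P[:,2]<z1)]
print(len(q),rect(q[:,:2]) if len(q)>5 else "",np.round(np.median(q,0)*1000,1),q[:,2].max() if len(q) else "")
E
python3 wr.py w1 .473 -.166 .06 .075 .12; python3 go.py 473.3 -166.4 89 -6
```

```text
1085 [ 473.7 -167.6   60.1   11.7   84.1] [ 473.9 -164.    97.3] 0.09968288611649223
t 3.23 pos [ 475.3 -166.2  220.3] yang -5.48 F [-0.6  0.1  0.5] open 1.001 gf 0.0 j [-32.  22. 100.   0.  58. -27.]
shift [ -0.5  -1.8 131.3] turn 0.009
```

View pics/w1.png

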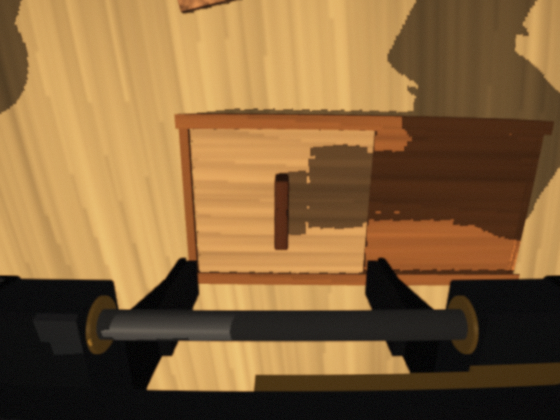

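send_rows:
  plan:
    - [0, -0.001, -0.0018, 0.018, 0.009]
    - [0, 0, 0, 0.018, 0]
    - [0, 0, 0, 0.018, 0]
    - [0, 0, 0, 0.018, 0]
    - [0, 0, 0, 0.018, 0]
    - [0, 0, 0, 0.018, 0]
    - [0, 0, 0, 0.016, 0]
    - [0, 0, 0, 0.012, 0]
    - [0, 0, 0, 0, 0]
    - [255, 0, 0, 0, 0]
    - [255, 0, 0, 0, 0]
    - [255, 0, 0, 0, 0]
    - [255, 0, 0, 0, 0]
    - [255, 0, 0, 0, 0]
    - [255, 0, 0, 0, 0]
    - [255, 0, 0, 0, 0]
    - [255, 0, 0, 0, 0]
    - [255, 0, 0, 0, 0]

```text
time_s: 4.73
position: [0.4736, -0.1671, 0.0846]
tcp_rot: [[0.107, 0.994, 0.0], [0.994, -0.107, -0.0], [-0.0, 0.0, -1.0]]
force: [0.3, 0.4, 0.3]
opening: 0.398
grasp_force: 0.0
```

```bash
python3 go.py 618.8 -182.1 83 -6
```

```text
t 4.73 pos [ 473.6 -167.1   84.6] yang -6.13 F [0.3 0.4 0.3] open 0.398 gf 0.0 j [-32.  35. 107.   0.  38. -26.]
shift [  0.6 146.    1.6] turn -0.0022
```

send_rows:
  plan:
    - [255, 0, 0, 0, 0]
    - [255, 0, 0, 0, 0]
    - [255, 0, 0, 0, 0]
    - [255, 0, 0, 0, 0]
    - [255, 0, 0, 0, 0]
    - [255, 0, 0, 0, 0]
    - [255, 0, 0, 0, 0]
    - [255, 0, 0, 0, 0]

```text
time_s: 5.4
position: [0.4739, -0.1672, 0.0845]
tcp_rot: [[0.107, 0.994, 0.001], [0.994, -0.107, -0.0], [-0.0, 0.001, -1.0]]
force: [2.0, -0.5, -0.8]
opening: 0.132
grasp_force: 30.0
```

```bash
python3 go.py 618.8 -182.1 83 -6
```

```text
t 5.4 pos [ 473.9 -167.2   84.5] yang -6.14 F [ 2.  -0.5 -0.8] open 0.132 gf 30.0 j [-32.  35. 107.   0.  38. -26.]
shift [  0.7 145.7   1.6] turn -0.0025
```

Gripped. Now drag it about 146 mm to the open stop, slowing near the end.

send_rows:
  plan:
    - [255, 0, 0.008, 0, 0]
    - [255, 0, 0.012, 0, 0]
    - [255, 0, 0.012, 0, 0]
    - [255, 0, 0.012, 0, 0]
    - [255, 0, 0.012, 0, 0]
    - [255, 0, 0.012, 0, 0]
    - [255, 0, 0.012, 0, 0]
    - [255, 0, 0.012, 0, 0]
    - [255, 0, 0.012, 0, 0]
    - [255, 0, 0.012, 0, 0]
    - [255, 0, 0.012, 0, 0]
    - [255, 0, 0.008, 0, 0]
    - [255, 0, 0.003, 0, 0]
    - [255, 0, 0.002, 0, 0]
    - [255, 0, 0.002, 0, 0]
    - [255, 0, 0, 0, 0]

```text
time_s: 6.73
position: [0.6158, -0.1827, 0.0845]
tcp_rot: [[0.107, 0.994, 0.0], [0.994, -0.107, -0.001], [-0.001, 0.0, -1.0]]
force: [-1.6, -2.1, 0.8]
opening: 0.135
grasp_force: 30.0
```

```bash
python3 go.py 618.8 -182.1 83 -6
```

```text
t 6.73 pos [ 615.8 -182.7   84.5] yang -6.13 F [-1.6 -2.1  0.8] open 0.135 gf 30.0 j [-26.  42.  86.  -0.  52. -20.]
shift [0.9 2.9 1.5] turn -0.0022
```

send_rows:
  plan:
    - [255, 0, 0.002, 0, 0]
    - [255, 0, 0.002, 0, 0]
    - [255, 0, 0.001, 0, 0]
    - [255, 0, 0, 0, 0]

```text
time_s: 7.07
position: [0.6202, -0.1832, 0.0845]
tcp_rot: [[0.107, 0.994, -0.001], [0.994, -0.107, -0.0], [-0.0, -0.001, -1.0]]
force: [-3.8, -3.1, 2.4]
opening: 0.137
grasp_force: 30.0
```

send_rows:
  plan:
    - [255, 0, 0.001, 0, 0]
    - [255, 0, 0.001, 0, 0]
    - [255, 0, 0.001, 0, 0]
    - [255, 0, 0, 0, 0]

```text
time_s: 7.4
position: [0.6203, -0.1832, 0.0845]
tcp_rot: [[0.106, 0.994, -0.008], [0.994, -0.106, 0.001], [0.0, -0.008, -1.0]]
force: [-10.0, -4.0, 6.1]
opening: 0.139
grasp_force: 30.1
```

send_rows:
  plan:
    - [255, 0, -0.002, 0, 0]
    - [0, 0, 0, 0, 0]
    - [0, 0, 0, 0, 0]
    - [0, 0, 0, 0, 0]
    - [0, 0, 0, 0, 0]
    - [0, 0, 0, 0, 0]
    - [0, 0, 0, -0.01, 0]
    - [0, 0, 0, -0.02, 0]
    - [0, 0, 0, -0.03, 0]
    - [0, 0, 0, -0.03, 0]
    - [0, 0, 0, -0.03, 0]
    - [0, 0, 0, 0, 0]

```text
time_s: 8.4
position: [0.6258, -0.1846, 0.2125]
tcp_rot: [[0.106, 0.994, 0.013], [0.994, -0.106, -0.006], [-0.005, 0.013, -1.0]]
force: [0.6, 0.2, 0.5]
opening: 0.89
grasp_force: 0.0
```

```bash
python3 go.py 572 254 200 -84
```

```text
t 8.4 pos [ 625.8 -184.6  212.5] yang -6.11 F [0.6 0.2 0.5] open 0.89 gf 0.0 j [-26.  34.  80.   0.  66. -20.]
shift [ 430.4 -100.3    9.1] turn 1.3595
```

send_rows:
  plan:
    - [0, 0.0358, -0.0084, 0, 0]
    - [0, 0.0358, -0.0084, 0, 0]
    - [0, 0.0358, -0.0084, 0, 0]
    - [0, 0.0358, -0.0084, 0, 0]
    - [0, 0.0358, -0.0084, 0, 0]
    - [0, 0.0358, -0.0084, 0, 0]
    - [0, 0.0358, -0.0084, 0, 0]
    - [0, 0.0358, -0.0084, 0, 0]
    - [0, 0.0358, -0.0084, 0, 0]
    - [0, 0.0358, -0.0084, 0, 0]
    - [0, 0.0358, -0.0084, 0, 0]
    - [0, 0.0358, -0.0084, 0, 0]
    - [0, 0, 0, 0, 0.1133]
    - [0, 0, 0, 0, 0.1133]
    - [0, 0, 0, 0, 0.1133]
    - [0, 0, 0, 0, 0.1133]
    - [0, 0, 0, 0, 0.1133]
    - [0, 0, 0, 0, 0.1133]
    - [0, 0, 0, 0, 0.1133]
    - [0, 0, 0, 0, 0.1133]

```text
time_s: 10.07
position: [0.5673, 0.2551, 0.2049]
tcp_rot: [[0.852, 0.524, 0.0], [0.524, -0.852, 0.0], [0.0, -0.0, -1.0]]
force: [-0.3, -0.7, -0.5]
opening: 0.995
grasp_force: 0.0
```

send_rows:
  plan:
    - [0, 0, 0, 0, 0.1133]
    - [0, 0, 0, 0, 0.1133]
    - [0, 0, 0, 0, 0.1133]
    - [0, 0, 0, 0, 0.1133]
    - [0, 0, 0, 0, 0]

```text
time_s: 10.48
position: [0.5674, 0.255, 0.2049]
tcp_rot: [[0.995, 0.102, 0.0], [0.102, -0.995, 0.0], [0.0, -0.0, -1.0]]
force: [0.2, 0.8, 0.8]
opening: 0.998
grasp_force: 0.0
```

```bash
python3 go.py 575.5 254.5 35 -84; python3 wr.py w2 .575 .254 .06 .035 .07;python3 - <<'E'
import numpy as np
from rig import read_state;print(read_state()["tcp_rot"].round(4))
E
```

```text
t 10.48 pos [567.4 255.  204.9] yang -84.13 F [0.2 0.8 0.8] open 0.998 gf 0.0 j [14. 32. 84.  0. 64. 98.]
shift [  8.    1.4 169.9] turn -0.0023
3273 [576.3 254.3  95.   29.2   5.9] [580.7 254.7  50.4] 0.058935867365130346
[[ 9.943e-01  1.064e-01  2.000e-04]
 [ 1.064e-01 -9.943e-01  2.000e-04]
 [ 3.000e-04 -2.000e-04 -1.000e+00]]
```

View pics/w2.png

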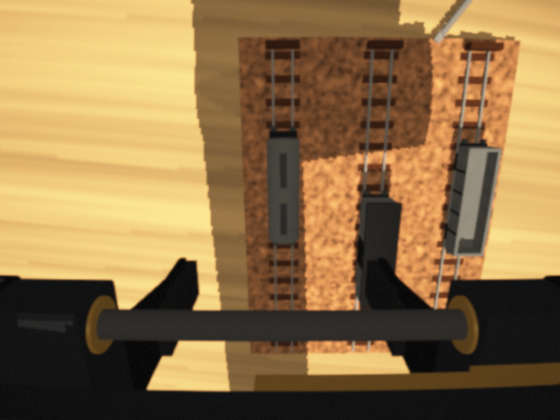

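send_rows:
  plan:
    - [0, 0.0088, 0.0016, 0.02, -0.002]
    - [0, 0, 0, 0.02, 0]
    - [0, 0, 0, 0.02, 0]
    - [0, 0, 0, 0.02, 0]
    - [0, 0, 0, 0.02, 0]
    - [0, 0, 0, 0.02, 0]
    - [0, 0, 0, 0.02, 0]
    - [0, 0, 0, 0.016, 0]
    - [0, 0, 0, 0.01, 0]
    - [0, 0, 0, 0.005, 0]
    - [0, 0, 0, 0, 0]
    - [255, 0, 0, 0, 0]
    - [255, 0, 0, 0, 0]
    - [255, 0, 0, 0, 0]
    - [255, 0, 0, 0, 0]
    - [255, 0, 0, 0, 0]
    - [255, 0, 0, 0, 0]
    - [255, 0, 0, 0, 0]
    - [255, 0, 0, 0, 0]
    - [255, 0, 0, 0, 0]

```text
time_s: 12.2
position: [0.5763, 0.2542, 0.0336]
tcp_rot: [[0.994, 0.106, 0.0], [0.106, -0.994, 0.0], [0.0, -0.0, -1.0]]
force: [0.1, 0.6, -0.3]
opening: 0.405
grasp_force: 0.0
```

send_rows:
  plan:
    - [255, 0, 0, 0, 0]
    - [255, 0, 0, 0, 0]
    - [255, 0, 0, 0, 0]
    - [255, 0, 0, 0, 0]

```text
time_s: 12.53
position: [0.5763, 0.2542, 0.0335]
tcp_rot: [[0.994, 0.106, -0.0], [0.106, -0.994, 0.0], [-0.0, -0.0, -1.0]]
force: [-0.2, 0.4, 0.7]
opening: 0.34
grasp_force: 30.0
```

```bash
python3 go.py 466 -167 160 -96.2
```

```text
t 12.53 pos [576.3 254.2  33.5] yang -83.92 F [-0.2  0.4  0.7] open 0.34 gf 30.0 j [14. 46. 89.  0. 45. 98.]
shift [-154.3  407.1 -126.5] turn 0.2143
```

send_rows:
  plan:
    - [255, 0, 0, -0.008, 0]
    - [255, 0, 0, -0.02, 0]
    - [255, 0, 0, -0.025, 0]
    - [255, 0, 0, -0.025, 0]
    - [255, 0, 0, -0.025, 0]
    - [255, 0, 0, -0.02, 0]
    - [255, -0.011, 0.0291, 0, 0]
    - [255, -0.011, 0.0291, 0, 0]
    - [255, -0.011, 0.0291, 0, 0]
    - [255, -0.011, 0.0291, 0, 0]
    - [255, -0.011, 0.0291, 0, 0]
    - [255, -0.011, 0.0291, 0, 0]
    - [255, -0.011, 0.0291, 0, 0]
    - [255, -0.011, 0.0291, 0, 0]
    - [255, -0.011, 0.0291, 0, 0]
    - [255, -0.011, 0.0291, 0, 0]
    - [255, -0.011, 0.0291, 0, 0]
    - [255, -0.011, 0.0291, 0, 0]
    - [255, -0.011, 0.0291, 0, 0]
    - [255, -0.011, 0.0291, 0, 0]

```text
time_s: 14.2
position: [0.4656, -0.1686, 0.157]
tcp_rot: [[0.994, 0.106, 0.0], [0.106, -0.994, -0.0], [0.0, 0.0, -1.0]]
force: [1.2, 0.1, -1.2]
opening: 0.338
grasp_force: 30.0
```

send_rows:
  plan:
    - [255, 0, 0, 0, 0.071]
    - [255, 0, 0, 0, 0.072]
    - [255, 0, 0, 0, 0.071]
    - [255, 0, 0, 0, 0]

```text
time_s: 14.53
position: [0.4661, -0.1676, 0.1569]
tcp_rot: [[0.994, -0.11, 0.0], [-0.11, -0.994, -0.0], [0.0, 0.0, -1.0]]
force: [-0.7, 0.9, -1.2]
opening: 0.34
grasp_force: 30.0
```

```bash
python3 go.py 466 -167 27 -96.2; python3 - <<'E'
from rig import *;import cv2,numpy as np
from h import *
ims=[]
for n in("side","top"):
    p,d=capture(n);ims.append(p);
    if n=="top":
        P=cloud(d,calibration(n)).reshape(-1,3)
        q=P[(P[:,0]>.36)&(P[:,0]<.73)&(P[:,1]<-.07)&(P[:,1]>-.28)&(P[:,2]>.05)&(P[:,2]<.075)];print(rect(q[:,:2]))
cv2.imwrite("pics/b.png",cv2.resize(np.hstack(ims),(800,300)))
E
```

```text
t 14.53 pos [ 466.1 -167.6  156.9] yang -96.3 F [-0.7  0.9 -1.2] open 0.34 gf 30.0 j [-33.  27. 105.  -0.  48.  64.]
shift [ -0.2  -0.6 129.9] turn -0.0017
[ 546.6 -174.1  331.3  160.1   -6.4]
```

View pics/b.png

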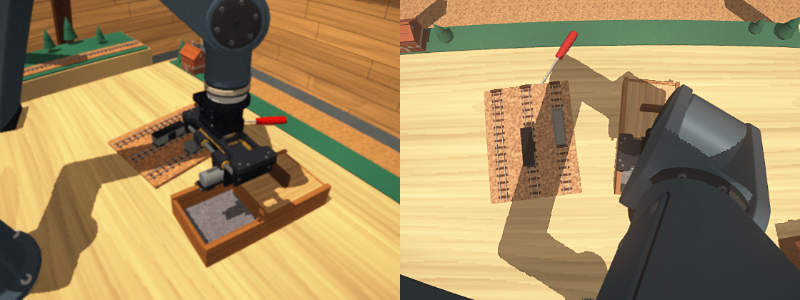

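The side view shows the open well at about (205,220) with the tank held over it. Lowering it in.

send_rows:
  plan:
    - [255, 0, -0.0006, 0.015, 0]
    - [255, 0, 0, 0.02, 0]
    - [255, 0, 0, 0.02, 0]
    - [255, 0, 0, 0.02, 0]
    - [255, 0, 0, 0.02, 0]
    - [255, 0, 0, 0.015, 0]
    - [255, 0, 0, 0.01, 0]
    - [255, 0, 0, 0.005, 0]
    - [255, 0, 0, 0.003, 0]
    - [255, 0, 0, 0.002, 0]
    - [255, 0, 0, 0, 0]
    - [255, 0, 0, 0, 0]

```text
time_s: 15.63
position: [0.4669, -0.1669, 0.0272]
tcp_rot: [[0.994, -0.107, 0.001], [-0.107, -0.994, -0.001], [0.001, 0.001, -1.0]]
force: [0.7, -0.7, -1.3]
opening: 0.337
grasp_force: 30.0
```

send_rows:
  plan:
    - [255, 0, 0, 0.001, 0]
    - [255, 0, 0, 0.0005, 0]
    - [255, 0, 0, 0, 0]

```text
time_s: 15.88
position: [0.4668, -0.1668, 0.0255]
tcp_rot: [[0.994, -0.108, 0.001], [-0.108, -0.994, -0.001], [0.001, 0.0, -1.0]]
force: [1.0, 0.9, 0.3]
opening: 0.336
grasp_force: 30.0
```

send_rows:
  plan:
    - [255, 0, 0, 0.0005, 0]
    - [255, 0, 0, 0.0005, 0]
    - [255, 0, 0, 0, 0]

```text
time_s: 16.13
position: [0.4668, -0.1669, 0.0254]
tcp_rot: [[0.994, -0.107, 0.001], [-0.107, -0.994, -0.001], [0.001, 0.001, -1.0]]
force: [-1.0, 0.7, 10.9]
opening: 0.337
grasp_force: 30.0
```

Contact with the floor. Release, partly opening, then rise.

send_rows:
  plan:
    - [110, 0, 0, -0.0005, 0]
    - [110, 0, 0, 0, 0]
    - [110, 0, 0, 0, 0]
    - [110, 0, 0, 0, 0]
    - [110, 0, 0, 0, 0]
    - [110, 0, 0, 0, 0]
    - [110, 0, 0, 0, 0]
    - [110, 0, 0, 0, 0]

```text
time_s: 16.8
position: [0.4664, -0.1666, 0.0244]
tcp_rot: [[0.994, -0.108, -0.0], [-0.108, -0.994, 0.0], [-0.0, -0.0, -1.0]]
force: [-0.7, 0.3, 0.8]
opening: 0.567
grasp_force: 0.0
```

send_rows:
  plan:
    - [110, 0, 0, -0.005, 0]
    - [110, 0, 0, -0.01, 0]
    - [110, 0, 0, -0.02, 0]
    - [110, 0, 0, -0.03, 0]
    - [110, 0, 0, -0.03, 0]
    - [110, 0, 0, -0.03, 0]
    - [110, 0, 0, -0.03, 0]
    - [110, 0, 0, 0, 0]

```text
time_s: 17.47
position: [0.4695, -0.1683, 0.1857]
tcp_rot: [[0.994, -0.107, 0.011], [-0.107, -0.994, -0.007], [0.011, 0.006, -1.0]]
force: [0.8, -0.6, 0.3]
opening: 0.573
grasp_force: 0.0
```

```bash
python3 wr.py w3 .466 -.167 .064 .03 .056; python3 go.py 618.2 -183.1 180 -6.2
```

```text
3410 [ 467.2 -167.3   95.9   29.1   -5.7] [ 471.6 -167.9   42.5] 0.05022630883089385
t 17.52 pos [ 468.4 -167.7  183.4] yang -96.17 F [ 0.3  0.2 -0.1] open 0.567 gf 0.0 j [-33.  25. 104.   0.  51.  64.]
shift [150.6  -0.9   4.6] turn -1.5702
```

View pics/w3.png

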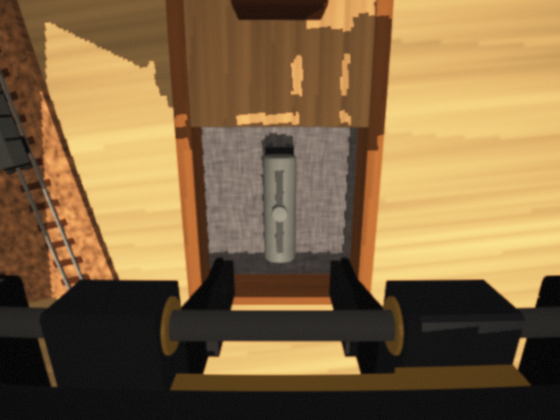

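The tank stands upright, centred in the well at about (280,210), and its top is at 50 mm, below the cover's 55 mm underside. Back to the handle.

send_rows:
  plan:
    - [0, 0.0301, -0.0002, 0, 0]
    - [0, 0.0301, -0.0002, 0, 0]
    - [0, 0.0301, -0.0002, 0, 0]
    - [0, 0.0301, -0.0002, 0, 0]
    - [0, 0.0301, -0.0002, 0, 0]
    - [0, 0, 0, 0, -0.1208]
    - [0, 0, 0, 0, -0.1208]
    - [0, 0, 0, 0, -0.1208]
    - [0, 0, 0, 0, -0.1208]
    - [0, 0, 0, 0, -0.1208]
    - [0, 0, 0, 0, -0.1208]
    - [0, 0, 0, 0, -0.1208]
    - [0, 0, 0, 0, -0.1208]
    - [0, 0, 0, 0, -0.1208]
    - [0, 0, 0, 0, -0.1208]
    - [0, 0, 0, 0, -0.1208]
    - [0, 0, 0, 0, -0.1208]
    - [0, 0, 0, 0, -0.1208]
    - [0, 0, 0, 0, 0]

```text
time_s: 19.1
position: [0.6152, -0.1814, 0.1784]
tcp_rot: [[0.106, 0.994, -0.003], [0.994, -0.106, 0.001], [0.001, -0.003, -1.0]]
force: [-0.1, 0.6, 0.9]
opening: 0.996
grasp_force: 0.0
```

```bash
python3 wr.py w4 .618 -.183 .05 .075 .12; python3 go.py 618.2 -183.1 84 -6.2
```

```text
1460 [ 619.4 -183.8   60.1   11.9   84. ] [ 619.5 -179.5   97.3] 0.09952133965863261
t 19.15 pos [ 615.3 -181.4  178.5] yang -6.34 F [-0.4 -0.4  0.4] open 1.001 gf 0.0 j [-26.  35.  83.  -0.  62. -20.]
shift [-1.4  3.3 94.5] turn -0.0025
```

send_rows:
  plan:
    - [0, -0.0015, 0.004, 0.02, 0]
    - [0, 0, 0, 0.02, 0]
    - [0, 0, 0, 0.02, 0]
    - [0, 0, 0, 0.018, 0]
    - [0, 0, 0, 0.01, 0]
    - [0, 0, 0, 0.006, 0]
    - [0, 0, 0, 0, 0]
    - [255, 0, 0, 0, 0]
    - [255, 0, 0, 0, 0]
    - [255, 0, 0, 0, 0]
    - [255, 0, 0, 0, 0]
    - [255, 0, 0, 0, 0]
    - [255, 0, 0, 0, 0]
    - [255, 0, 0, 0, 0]
    - [255, 0, 0, 0, 0]
    - [255, 0, 0, 0, 0]
    - [255, 0, 0, 0, 0]
    - [255, 0, 0, 0, 0]
    - [255, 0, 0, 0, 0]
    - [255, 0, 0, 0, 0]

```text
time_s: 20.82
position: [0.62, -0.1837, 0.0855]
tcp_rot: [[0.108, 0.994, 0.0], [0.994, -0.108, 0.0], [0.0, 0.0, -1.0]]
force: [-0.2, -0.1, 0.1]
opening: 0.132
grasp_force: 30.0
```

send_rows:
  plan:
    - [255, 0, 0, 0, 0]
    - [255, 0, 0, 0, 0]
    - [255, 0, 0, 0, 0]
    - [255, 0, 0, 0, 0]

```text
time_s: 21.15
position: [0.62, -0.1837, 0.0855]
tcp_rot: [[0.108, 0.994, -0.0], [0.994, -0.108, 0.0], [0.0, -0.0, -1.0]]
force: [0.3, 0.5, 0.1]
opening: 0.135
grasp_force: 30.0
```

```bash
python3 go.py 466.1 -166.7 84 -6.2
```

```text
t 21.15 pos [ 620.  -183.7   85.5] yang -6.2 F [0.3 0.5 0.1] open 0.135 gf 30.0 j [-26.  43.  85.   0.  52. -20.]
shift [   0.3 -154.8    1.5] turn -0.0001
```

send_rows:
  plan:
    - [255, 0, -0.008, 0, 0]
    - [255, 0, -0.012, 0, 0]
    - [255, 0, -0.012, 0, 0]
    - [255, 0, -0.012, 0, 0]
    - [255, 0, -0.012, 0, 0]
    - [255, 0, -0.012, 0, 0]
    - [255, 0, -0.012, 0, 0]
    - [255, 0, -0.012, 0, 0]
    - [255, 0, -0.012, 0, 0]
    - [255, 0, -0.012, 0, 0]
    - [255, 0, -0.012, 0, 0]
    - [255, 0, -0.012, 0, 0]
    - [255, 0, -0.008, 0, 0]
    - [255, 0, -0.003, 0, 0]
    - [255, 0, -0.002, 0, 0]
    - [255, 0, -0.001, 0, 0]
    - [255, 0, 0, 0, 0]

```text
time_s: 22.57
position: [0.4668, -0.1669, 0.0855]
tcp_rot: [[0.108, 0.994, -0.001], [0.994, -0.108, 0.0], [0.0, -0.001, -1.0]]
force: [1.1, 1.7, -3.2]
opening: 0.135
grasp_force: 30.0
```

send_rows:
  plan:
    - [255, 0, -0.001, 0, 0]
    - [255, 0, -0.001, 0, 0]
    - [255, 0, 0, 0, 0]

```text
time_s: 22.82
position: [0.466, -0.1668, 0.0855]
tcp_rot: [[0.108, 0.994, 0.002], [0.994, -0.108, -0.0], [0.0, 0.002, -1.0]]
force: [4.2, 2.6, -5.5]
opening: 0.136
grasp_force: 30.0
```

send_rows:
  plan:
    - [255, 0, -0.001, 0, 0]
    - [255, 0, -0.001, 0, 0]
    - [255, 0, -0.001, 0, 0]
    - [255, 0, 0, 0, 0]

```text
time_s: 23.15
position: [0.4659, -0.1669, 0.0855]
tcp_rot: [[0.11, 0.994, 0.008], [0.994, -0.11, -0.001], [-0.001, 0.008, -1.0]]
force: [12.1, 6.4, -10.8]
opening: 0.132
grasp_force: 30.1
```

send_rows:
  plan:
    - [255, 0, 0.002, 0, 0]
    - [0, 0, 0, 0, 0]
    - [0, 0, 0, 0, 0]
    - [0, 0, 0, 0, 0]
    - [0, 0, 0, 0, 0]
    - [0, 0, 0, 0, 0]
    - [0, 0, 0, 0, 0]
    - [0, 0, 0, -0.01, 0]
    - [0, 0, 0, -0.02, 0]
    - [0, 0, 0, -0.03, 0]
    - [0, 0, 0, -0.03, 0]
    - [0, 0, 0, -0.03, 0]
    - [0, 0, 0, -0.03, 0]
    - [0, 0, 0, 0, 0]
    - [0, 0, 0, 0, 0]

```text
time_s: 24.4
position: [0.4648, -0.1674, 0.238]
tcp_rot: [[0.108, 0.994, 0.005], [0.994, -0.108, -0.003], [-0.002, 0.005, -1.0]]
force: [-0.2, -0.2, -0.1]
opening: 0.993
grasp_force: 0.0
```

```bash
python3 wr.py w5 .466 -.167 .06 .075 .12;python3 go.py 466.1 -166.7 84 -6.2
```

```text
934 [ 465.2 -166.4   59.2   11.9   84.2] [ 465.4 -162.7   97.4] 0.0997962694441954
t 24.45 pos [ 463.7 -166.7  236.4] yang -6.2 F [-0.3  0.5 -1.1] open 0.993 gf 0.0 j [-33.  20. 101.  -0.  59. -27.]
shift [  0.4   2.2 152.4] turn 0.0
```

View pics/w5.png

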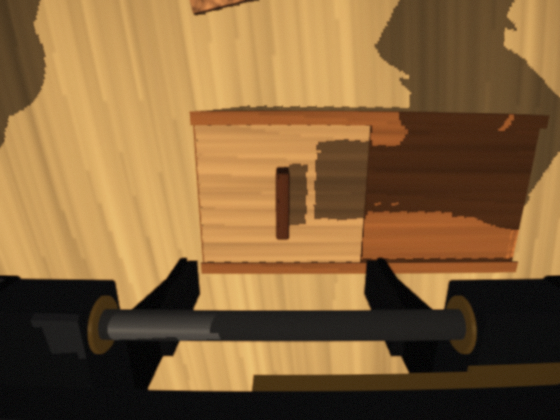

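The cover's edge (column ~200) is now flush with the near end of the case, and the handle (283,203) sits at the shut position. The gripper is clear of everything.

```bash
python3 -c "
from rig import *
print(hand_in())"
```

```text
the job is handed in; nothing more can be done
None
```

The tank wagon is standing on its wheels in the case, the cover is slid shut against its end stop, and the job was handed in at about 24.5 s with the gripper clear.

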